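# Pack the full alloy tin under a nearly empty one

## Task

Three identical white tins with blue lids stand on the bench, and one of them is full of metal: heft them to find the heaviest. Pack that one first, upright in the white tray, then stack one of the two light tins squarely on top of it, and leave the other light tin standing on the bench outside the tray. Keep all the tins upright and let go of them.

Things in the scene. Friction and masses are not known exactly. Their poses are not given: they have to be found in the camera images.
- tin_a_centre (a point): white round tin with a blue lid and a thin steel band near its foot, one of three that look the same: 56 mm in diameter, 66 mm high, flat lid and base. One of the three, drawn afresh each time, is full of metal and weighs about 0.6 to 0.75 kg with its tin; the other two weigh about 0.2 kg each. Point at its centre, 33 mm above its base; z up along its axis
- tin_b_centre (a point): white round tin with a blue lid and a thin steel band near its foot, one of three that look the same: 56 mm in diameter, 66 mm high, flat lid and base. One of the three, drawn afresh each time, is full of metal and weighs about 0.6 to 0.75 kg with its tin; the other two weigh about 0.2 kg each. Point at its centre, 33 mm above its base; z up along its axis
- tin_c_centre (a point): white round tin with a blue lid and a thin steel band near its foot, one of three that look the same: 56 mm in diameter, 66 mm high, flat lid and base. One of the three, drawn afresh each time, is full of metal and weighs about 0.6 to 0.75 kg with its tin; the other two weigh about 0.2 kg each. Point at its centre, 33 mm above its base; z up along its axis
- tray: shallow open square tray of white plastic, fixed to the bench, 180 x 180 mm outside, walls 5 mm thick and 25 mm high from the bench, floor 5 mm thick. Origin at the centre of its underside, on the bench; x and y along its sides, z up
Things that resemble listed ones, but are neither listed nor needed, are in the scene too. What is shaped like the part that bears tin_b_centre but green, red or yellow is not meant.

How it is judged:
On the way:
1. the heaviest tin stands upright on the tray floor, let go, with no other tin on it (((x of tin_a_centre in the frame of tray between -0.06 and 0.06 m and y of tin_a_centre in the frame of tray between -0.06 and 0.06 m and z of tin_a_centre in the frame of tray between 0.028 and 0.048 m and angle between tin_a_centre's own z axis and vertical below 0.17 rad and contact force between tin_a and tray above 3.8 N and contact force between tin_a and the fingers below 0.5 N and contact force between tin_a and tin_b below 0.3 N and contact force between tin_a and tin_c below 0.3 N) or (x of tin_b_centre in the frame of tray between -0.06 and 0.06 m and y of tin_b_centre in the frame of tray between -0.06 and 0.06 m and z of tin_b_centre in the frame of tray between 0.028 and 0.048 m and angle between tin_b_centre's own z axis and vertical below 0.17 rad and contact force between tin_b and tray above 3.8 N and contact force between tin_b and the fingers below 0.5 N and contact force between tin_b and tin_a below 0.3 N and contact force between tin_b and tin_c below 0.3 N) or (x of tin_c_centre in the frame of tray between -0.06 and 0.06 m and y of tin_c_centre in the frame of tray between -0.06 and 0.06 m and z of tin_c_centre in the frame of tray between 0.028 and 0.048 m and angle between tin_c_centre's own z axis and vertical below 0.17 rad and contact force between tin_c and tray above 3.8 N and contact force between tin_c and the fingers below 0.5 N and contact force between tin_c and tin_a below 0.3 N and contact force between tin_c and tin_b below 0.3 N))), for 0.2 s.
At the end, for the whole second after the job is handed in: The heaviest tin stands on the tray floor (its centre within 60 mm of the tray's centre along each side), a light tin stands on its lid with the axes within 15 mm, the other light tin stands on the bench outside the tray, all within 10 degrees of upright, at rest and released (((x of tin_a_centre in the frame of tray between -0.06 and 0.06 m and y of tin_a_centre in the frame of tray between -0.06 and 0.06 m and z of tin_a_centre in the frame of tray between 0.028 and 0.048 m and angle between each of tin_a_centre, tin_b_centre, tin_c_centre's own z axis and vertical below 0.17 rad and z of tin_b_centre in the frame of tray between 0.094 and 0.114 m and horizontal distance between tin_a_centre and tin_b_centre below 0.015 m and contact force between tin_b and tin_a between 0.5 and 3.8 N and contact force between tin_a and tray above 5.5 N and height (world z) of tin_c_centre below 0.045 m and contact force between tin_c and tray below 0.3 N) or (x of tin_a_centre in the frame of tray between -0.06 and 0.06 m and y of tin_a_centre in the frame of tray between -0.06 and 0.06 m and z of tin_a_centre in the frame of tray between 0.028 and 0.048 m and angle between each of tin_a_centre, tin_c_centre, tin_b_centre's own z axis and vertical below 0.17 rad and z of tin_c_centre in the frame of tray between 0.094 and 0.114 m and horizontal distance between tin_a_centre and tin_c_centre below 0.015 m and contact force between tin_c and tin_a between 0.5 and 3.8 N and contact force between tin_a and tray above 5.5 N and height (world z) of tin_b_centre below 0.045 m and contact force between tin_b and tray below 0.3 N) or (x of tin_b_centre in the frame of tray between -0.06 and 0.06 m and y of tin_b_centre in the frame of tray between -0.06 and 0.06 m and z of tin_b_centre in the frame of tray between 0.028 and 0.048 m and angle between each of tin_b_centre, tin_a_centre, tin_c_centre's own z axis and vertical below 0.17 rad and z of tin_a_centre in the frame of tray between 0.094 and 0.114 m and horizontal distance between tin_b_centre and tin_a_centre below 0.015 m and contact force between tin_a and tin_b between 0.5 and 3.8 N and contact force between tin_b and tray above 5.5 N and height (world z) of tin_c_centre below 0.045 m and contact force between tin_c and tray below 0.3 N) or (x of tin_b_centre in the frame of tray between -0.06 and 0.06 m and y of tin_b_centre in the frame of tray between -0.06 and 0.06 m and z of tin_b_centre in the frame of tray between 0.028 and 0.048 m and angle between each of tin_b_centre, tin_c_centre, tin_a_centre's own z axis and vertical below 0.17 rad and z of tin_c_centre in the frame of tray between 0.094 and 0.114 m and horizontal distance between tin_b_centre and tin_c_centre below 0.015 m and contact force between tin_c and tin_b between 0.5 and 3.8 N and contact force between tin_b and tray above 5.5 N and height (world z) of tin_a_centre below 0.045 m and contact force between tin_a and tray below 0.3 N) or (x of tin_c_centre in the frame of tray between -0.06 and 0.06 m and y of tin_c_centre in the frame of tray between -0.06 and 0.06 m and z of tin_c_centre in the frame of tray between 0.028 and 0.048 m and angle between each of tin_c_centre, tin_a_centre, tin_b_centre's own z axis and vertical below 0.17 rad and z of tin_a_centre in the frame of tray between 0.094 and 0.114 m and horizontal distance between tin_c_centre and tin_a_centre below 0.015 m and contact force between tin_a and tin_c between 0.5 and 3.8 N and contact force between tin_c and tray above 5.5 N and height (world z) of tin_b_centre below 0.045 m and contact force between tin_b and tray below 0.3 N) or (x of tin_c_centre in the frame of tray between -0.06 and 0.06 m and y of tin_c_centre in the frame of tray between -0.06 and 0.06 m and z of tin_c_centre in the frame of tray between 0.028 and 0.048 m and angle between each of tin_c_centre, tin_b_centre, tin_a_centre's own z axis and vertical below 0.17 rad and z of tin_b_centre in the frame of tray between 0.094 and 0.114 m and horizontal distance between tin_c_centre and tin_b_centre below 0.015 m and contact force between tin_b and tin_c between 0.5 and 3.8 N and contact force between tin_c and tray above 5.5 N and height (world z) of tin_a_centre below 0.045 m and contact force between tin_a and tray below 0.3 N)) and linear speed of each of tin_a, tin_b, tin_c below 0.02 m/s); the robot touches nothing.
It fails at once if a tin is tipped more than 40 degrees (angle between any of tin_a_centre, tin_b_centre, tin_c_centre's own z axis and vertical above 0.7 rad).
It also fails if it takes over 72 s, if anything falls off the work surface, if the arm or the gripper's body presses on something with over 40 N, if the wrist force passes 120 N, or if a joint passes its speed limit or range.

## Robot

A 7-joint arm with a two-finger parallel gripper is mounted at the origin on the work surface. World frame = base frame: x ahead of the robot, y to its left, z up, the work surface at z = 0. Lengths are in m, angles in rad, forces in N, time in s.
With the tool pointing down it reaches from about 0.425 to 0.925 m from the base axis. Payload 6.8 kg.
Tool frame: the origin (TCP) lies at the very end of the fingers, on their centre line; the grasp point (between the pads) lies 19 mm behind it (r.grip_point_offset is the distance from the TCP to the grasp point, in m); z points along the fingers, y is the line along which they close (so a half turn about z gives the same grasp; the last joint's range is limited). The gripper opens to 85 mm and grips with 20 to 120 N. Pads are 22 mm wide; open, the fingers measure 114 mm over their backs; the gripper's body (76 mm by 85 mm) begins 54 mm behind the grasp point. The pads swing forward as they close: fully open they stand 13 mm farther back than shut.
Start: joints at [1.055, 0.477, 0.022, 1.555, -0.011, 1.109, -0.083], TCP at [0.268, -0.62, 0.231] pointing down, gripper open.
Joint ranges: [-2.96, 2.96], [-0.34, 2.1], [-1.41, 1.46], [0.24, 2.44], [-1.37, 4.51], [0.17, 1.92], [-2.96, 2.96]. Speed limits (rad/s): [2.39, 2.39, 3.14, 3.14, 3.14, 3.14, 3.14].

## Interface

Orientations are given as a rotation vector (axis times angle).
In Python, from bench import status, eyes, r gives the robot as it stands.
- The arm moves only by the shell command python3 -m crank 'ROWS' [OPENING] [FORCE]. ROWS is JSON, a list of rows, each a list of 6 numbers: the shift along the tool's x, y, z normalised to -1 to 1, where 1 is 0.02 m, then the turn, a rotation vector about the tool's x, y, z normalised to -1 to 1, where 1 is 45 degrees. A call has 1 to 12 rows; each row shifts and turns the commanded pose from where the row before left it, along the tool's axes as they then stand; what a row does not reach is not made up. A row lasts 1/10 s, in which the tool goes at most 50 mm and 8.59 degrees, less where a joint would pass 70% of its speed; a pose out of reach is approached as far as the arm can. A call with a number of a shift or a turn outside -1 to 1 is refused whole. A call with a gripper value outside its range is refused whole. OPENING is the opening, from 0 (shut) to 1 (fully open), set as the call begins (- or left out, the last holds). The fingers move at their own pace and stop on an object; FORCE is the grip in N (left out, the last holds). Time passes only in rows, so rows that do not move let the fingers close. It gives the time, the measured TCP pose, the force, the opening and the grip force at its end, in the units of the state.
- status.get_obs(): the state, without advancing time (a new reading comes with each control period).
- eyes.grab_frame(name): name is "side" or "top" or "wrist"; returns a dict with "image" (420x560x3 uint8, red, green, blue), "depth" (420x560 float32, m along the optical axis (not along the pixel's ray), 0 where there is no reading), "fovy" (degrees; the focal length in pixels is half the picture's height over the tangent of half this angle, whatever the lens; pixels are square), "cx", "cy" (the principal point, pixels), "k1" (the pictures are not rectified: a ray, as slopes to the right and down, at radius r is drawn at 1 + k1 r^2 times it, then the intrinsics apply), "world_to_cam" (4x4, takes a point from world to camera coordinates). Camera axes: x right, y up, looking along -z (the intrinsics and any distortion apply to the point x, -y, -z); pixel columns grow to the right and rows downward; lengths in m; the calibration is good to about 2 mm. A picture is of the moment at which its call begins.
- r.hand_in(): hands the job in; it is judged then, once.
The state is a dict: "clock": time; "joints": joint angles; "qvel": joint speeds; "tau": joint torques, N m; "tcp_pos": TCP position; "orientation": TCP orientation; "contact_force": force on the tool from outside, world axes, zero at the start; "moment": the same for the moment, N m; "grip_width": finger opening in m; "gripper_force": force on a finger pad.
Only numpy, scipy, OpenCV 4.12 (cv2) and the standard library are available. Lean on these libraries where they do the work, as an engineer would, in place of code of your own. Each camera call takes 0.05 s, during which the arm holds its last target. There are 200 camera calls.

## Working session

There is one attempt and no reset: what is moved stays moved. The work goes in short steps, Python scripts to look and compute and a shell command to move; the robot and the scene stay as the last step left them, time stands still between calls to the robot, and variables do not carry over. Pictures are saved under pics/ and viewed, at most 10 in all, crops included, and the job is handed in when it is done.

```bash
ls; mkdir -p pics; python3 - <<'E'
from bench import status, eyes, r
import cv2, numpy as np
for n in ("top","side"):
    f=eyes.grab_frame(n); cv2.imwrite(f"pics/{n}0.png",f["image"][:,:,::-1])
    print(n,f["fovy"],f["cx"],f["cy"],f["k1"],np.round(f["world_to_cam"],3).tolist())
o=status.get_obs(); print(o)
E
```

```text
pics
top 54.024399899410376 277.8831504804632 199.72397995705802 0.021992260245020986 [[-0.029, -1.0, 0.002, -0.034], [0.984, -0.029, 0.174, -0.571], [-0.174, 0.007, 0.985, -0.712], [0.0, 0.0, 0.0, 1.0]]
side 54.07526243695425 277.9379067535388 203.19335730015166 -0.06384681740202608 [[-0.814, -0.581, 0.002, 0.44], [0.453, -0.634, 0.627, -0.299], [-0.363, 0.511, 0.779, -0.799], [0.0, 0.0, 0.0, 1.0]]
{'clock': 0.1, 'joints': array([ 1.05489146,  0.47770595,  0.02236601,  1.55638098, -0.01149028,
        1.10929645, -0.08309096]), 'qvel': array([ 1.44667255e-03, -1.28545896e-03, -8.08482699e-05, -2.25265319e-03,
        2.48077867e-04, -1.17398589e-03,  1.55278423e-04]), 'tau': array([ 4.87750236e-03, -5.97761786e+01,  1.61429219e+00, -2.81953096e+01,
        1.29552896e-02,  5.08534518e-03,  3.60818575e-06]), 'tcp_pos': array([ 0.26745709, -0.61915474,  0.23041911]), 'orientation': array([-3.07494629e+00, -6.35845086e-01,  7.42157973e-04]), 'contact_force': array([ 1.01732416, -0.67713182, -0.43069197]), 'moment': array([0.03998766, 0.03719626, 0.00563458]), 'gripper_force': 0.0, 'grip_width': 0.08521978691906126}
```

View pics/top0.png

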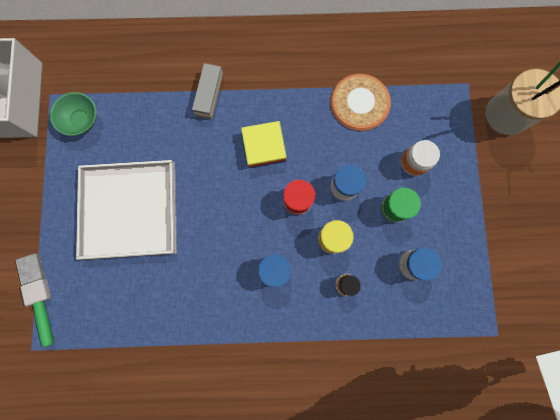

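View pics/side0.png

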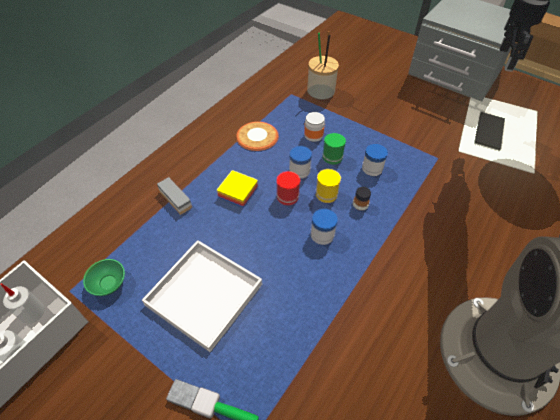

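Top view: blue-lidded tins at about (349,179), (275,270) and (425,264), with the tray at (126,210). The side view shows the same tins at (300,157), (323,220) and (375,155), with the tray at (203,295).

```bash
cat > h.py <<'E'
import numpy as np, cv2
from bench import status, eyes, r
def K(f):
    F=210/np.tan(np.radians(f["fovy"]/2)); return F
def ray(f,p):
    F=K(f); d=np.array([(p[0]-f["cx"])/F,(p[1]-f["cy"])/F]); u=d.copy()
    for _ in range(20): u=d/(1+f["k1"]*(u@u))
    M=np.array(f["world_to_cam"]); R=M[:3,:3]
    w=R.T@np.array([u[0],-u[1],-1.]); return -R.T@M[:3,3], w/np.linalg.norm(w)
def plane(f,p,z):
    c,w=ray(f,p); return c+w*(z-c[2])/w[2]
def tri(f,p,g,q):
    a,u=ray(f,p); b,v=ray(g,q)
    s=np.linalg.lstsq(np.c_[u,-v],b-a,rcond=None)[0]; P,Q=a+u*s[0],b+v*s[1]
    return (P+Q)/2, np.linalg.norm(P-Q)
def blobs(f,lo,hi,amin=60):
    m=cv2.inRange(cv2.cvtColor(f["image"],cv2.COLOR_RGB2HSV),lo,hi)
    m=cv2.morphologyEx(m,cv2.MORPH_OPEN,np.ones((3,3)))
    cs,_=cv2.findContours(m,cv2.RETR_EXTERNAL,cv2.CHAIN_APPROX_NONE)
    return [c for c in cs if cv2.contourArea(c)>amin]
LID=((98,140,115),(120,255,255))
def lids(f,amin=150):
    return [(e[0],e[1]) for e in (cv2.fitEllipse(cv2.convexHull(c)) for c in blobs(f,*LID,amin))]
E
python3 - <<'E'
from h import *
t,s=eyes.grab_frame("top"),eyes.grab_frame("side")
for f,p in((t,(349,179)),(t,(300,300)),(t,(275,270)),(s,(300,155)),(s,(323,218))):
    print(cv2.cvtColor(f["image"],cv2.COLOR_RGB2HSV)[p[1],p[0]])
L=[lids(f) for f in(t,s)]; print(L)
for p,_ in L[0]:
    for q,_ in L[1]:
        P,e=tri(t,p,s,q)
        if e<.012: print(np.round(p),np.round(P,4),round(e,4))
ct=[max(blobs(f,(0,0,130),(179,70,255)) ,key=lambda c:cv2.contourArea(c)*(cv2.boundingRect(c)[0]<250 and cv2.boundingRect(c)[1]>140)) for f in(t,s)]
B=[cv2.approxPolyDP(cv2.convexHull(c),12,True)[:,0] for c in ct]
for f,b in zip((t,s),B):
    print(b.tolist()); Q=np.array([plane(f,p,.025) for p in b]); print(np.round(Q,3).tolist(),Q.mean(0))
E
```

```text
[106 156 159]
[109 107 143]
[106 158 161]
[108 170 188]
[108 173 192]
[[((274.1106262207031, 270.3266296386719), (31.92441749572754, 32.67406463623047)), ((424.7787170410156, 263.81353759765625), (31.1212100982666, 33.20294189453125)), ((349.8323974609375, 179.36029052734375), (29.603071212768555, 30.828054428100586))], [((324.58837890625, 218.28712463378906), (20.173795700073242, 25.811573028564453)), ((300.2771911621094, 153.34927368164062), (15.383973121643066, 22.06374168395996)), ((376.3709716796875, 150.84181213378906), (14.759687423706055, 22.82801628112793))]]
[274. 270.] [ 0.4404 -0.0404  0.0639] 0.002
[425. 264.] [ 0.4444 -0.306   0.0643] 0.0018
[350. 179.] [ 0.6008 -0.1835  0.0631] 0.0015
[[174, 162], [176, 252], [76, 258], [78, 165]]
[[0.654, 0.148, 0.025], [0.481, 0.142, 0.025], [0.475, 0.326, 0.025], [0.653, 0.333, 0.025]] [0.56589992 0.23742648 0.025     ]
[[196, 241], [261, 278], [209, 347], [142, 301]]
[[0.657, 0.158, 0.025], [0.479, 0.148, 0.025], [0.471, 0.326, 0.025], [0.647, 0.335, 0.025]] [0.56335645 0.24168935 0.025     ]
```

```bash
python3 -m crank '[[0,0,0,0,0,0.173],[0,0,0,0,0,0.173],[0,0,0,0,0,0.174],[0.55,-0.98,0,0,0,0],[0.55,-0.98,0,0,0,0],[0.55,-0.98,0,0,0,0],[0.55,-0.98,0,0,0,0],[0.55,-0.98,0,0,0,0],[0.55,-0.98,0,0,0,0],[0.55,-0.98,0,0,0,0],[0.55,-0.98,0,0,0,0],[0.55,-0.98,0,0,0,0]]' 1 40
```

```text
clock: 1.4
tcp_pos: [0.3671, -0.4424, 0.2312]
orientation: [-3.141, 0.001, 0.0]
contact_force: [0.7, -1.0, 0.9]
grip_width: 0.0855
gripper_force: 0.0
```

```bash
python3 -m crank '[[0.55,-0.98,0,0,0,0],[0.55,-0.98,0,0,0,0],[0.55,-0.98,0,0,0,0],[0.55,-0.98,0,0,0,0],[0.55,-0.98,0,0,0,0],[0.55,-0.98,0,0,0,0],[0,0,0,0,0,0],[0,0,0,0,0,0]]'; python3 - <<'E'
from h import *
f=eyes.grab_frame("wrist"); cv2.imwrite("pics/w1.png",f["image"][:,:,::-1])
for p,e in lids(f,600): print(p,e,plane(f,p,.066))
t=eyes.grab_frame("top"); hs={"red":((0,150,80),(8,255,255)),"yel":((24,150,100),(34,255,255)),"grn":((50,120,60),(80,255,255))}
for k,v in hs.items():
    for c in blobs(t,*v): print(k,np.round(plane(t,cv2.minEnclosingCircle(c)[0],.066),3),cv2.contourArea(c))
E
```

```text
clock: 2.2
tcp_pos: [0.4328, -0.3257, 0.2313]
orientation: [3.141, 0.001, -0.0]
contact_force: [-0.9, -2.1, 0.7]
grip_width: 0.0853
gripper_force: 0.0
(19.310653686523438, 186.73350524902344) (50.438472747802734, 54.6379280090332) [ 0.44103586 -0.04607108  0.066     ]
(259.87969970703125, 183.73629760742188) (53.88227844238281, 55.47075271606445) [ 0.44309303 -0.30617298  0.066     ]
(124.55765533447266, 17.36007308959961) (62.054962158203125, 69.14234924316406) [ 0.59814476 -0.18536579  0.066     ]
red [ 0.572 -0.088  0.066] 738.0
grn [0.364 0.357 0.066] 490.0
grn [ 0.551 -0.275  0.066] 830.5
```

```bash
python3 -m crank '[[0.52,-0.98,0,0,0,0],[0,0,1,0,0,0],[0,0,1,0,0,0],[0,0,1,0,0,0],[0,0,1,0,0,0],[0,0,1,0,0,0],[0,0,1,0,0,0],[0,0,1,0,0,0],[0,0,1,0,0,0],[0,0,0.9,0,0,0],[0,0,0.9,0,0,0],[0,0,0.7,0,0,0]]'; python3 -m crank '[[0,0,0,0,0,0],[0,0,0,0,0,0]]'
```

```text
clock: 3.5
tcp_pos: [0.4424, -0.3073, 0.0202]
orientation: [3.141, -0.004, -0.001]
contact_force: [0.1, -0.0, -0.0]
grip_width: 0.0854
gripper_force: 0.0
clock: 3.7
tcp_pos: [0.4432, -0.3067, 0.0214]
orientation: [3.141, -0.002, -0.0]
contact_force: [-0.2, -0.3, 0.4]
grip_width: 0.0854
gripper_force: 0.0
```

```bash
python3 -m crank '[[0,0,0,0,0,0],[0,0,0,0,0,0],[0,0,0,0,0,0],[0,0,0,0,0,0],[0,0,0,0,0,0],[0,0,0,0,0,0],[0,0,0,0,0,0],[0,0,0,0,0,0]]' 0 40
```

```text
clock: 4.5
tcp_pos: [0.4439, -0.3064, 0.0223]
orientation: [3.141, -0.001, 0.002]
contact_force: [-0.6, 0.5, 5.9]
grip_width: 0.0543
gripper_force: 41.6
```

```bash
python3 -m crank '[[0,0,-0.5,0,0,0],[0,0,-1,0,0,0],[0,0,-1,0,0,0],[0,0,0,0,0,0],[0,0,0,0,0,0],[0,0,0,0,0,0],[0,0,0,0,0,0]]'; python3 -m crank '[[0,0,0,0,0,0],[0,0,0,0,0,0]]'
```

```text
clock: 5.2
tcp_pos: [0.4426, -0.3058, 0.0704]
orientation: [-3.141, 0.001, 0.003]
contact_force: [0.4, -0.6, -1.7]
grip_width: 0.0541
gripper_force: 42.7
clock: 5.4
tcp_pos: [0.443, -0.306, 0.0708]
orientation: [-3.141, 0.001, 0.001]
contact_force: [-0.8, 0.4, -1.8]
grip_width: 0.0548
gripper_force: 42.7
```

Light (about 2 N). I'll set it back down and heft the next one.

```bash
python3 -m crank '[[0,0,1,0,0,0],[0,0,0.8,0,0,0],[0,0,0.4,0,0,0],[0,0,0.3,0,0,0],[0,0,0,0,0,0],[0,0,0,0,0,0]]'; python3 -m crank '[[0,0,0,0,0,0],[0,0,0,0,0,0],[0,0,0,0,0,0],[0,0,0,0,0,0],[0,0,-0.5,0,0,0],[0,0,-1,0,0,0],[0,0,-1,0,0,0],[0,0,-1,0,0,0],[0,0,-1,0,0,0],[0,0,-1,0,0,0],[0,0,-1,0,0,0]]' 1
```

```text
clock: 6.0
tcp_pos: [0.4437, -0.3064, 0.0216]
orientation: [3.141, -0.001, 0.001]
contact_force: [-0.5, -0.3, -1.6]
grip_width: 0.0541
gripper_force: 48.3
clock: 7.1
tcp_pos: [0.4432, -0.3061, 0.1529]
orientation: [3.141, -0.001, 0.001]
contact_force: [1.1, -0.3, -0.1]
grip_width: 0.085
gripper_force: 0.0
```

```bash
python3 -m crank '[[0,-1,0,0,0,0],[0,-1,0,0,0,0],[0,-1,0,0,0,0],[0,-1,0,0,0,0],[0,-1,0,0,0,0],[0,-1,0,0,0,0],[0,-1,0,0,0,0],[0,-1,0,0,0,0],[0,-1,0,0,0,0],[0,-1,0,0,0,0],[0,-1,0,0,0,0],[0,-1,0,0,0,0]]'; python3 -m crank '[[0,-1,0,0,0,0],[0,0,0,0,0,0],[0,0,0,0,0,0]]';  python3 - <<'E'
from h import *
f=eyes.grab_frame("wrist")
for p,e in lids(f,600): print(p,e,plane(f,p,.066))
E
```

```text
clock: 8.3
tcp_pos: [0.4435, -0.0654, 0.1521]
orientation: [3.141, -0.001, 0.001]
contact_force: [0.7, -0.6, -0.0]
grip_width: 0.0856
gripper_force: 0.0
clock: 8.6
tcp_pos: [0.4436, -0.0463, 0.1518]
orientation: [3.141, 0.0, 0.001]
contact_force: [-0.4, -0.6, 0.1]
grip_width: 0.0856
gripper_force: 0.0
(272.015380859375, 221.74270629882812) (67.56202697753906, 70.9387435913086) [ 0.44011552 -0.04094577  0.066     ]
(480.6622009277344, 1.840036392211914) (76.44620513916016, 86.32075500488281) [ 0.59712092 -0.18271911  0.066     ]
```

Move dx −3 mm, dy +5 mm, down 0.13.

```bash
python3 -m crank '[[-0.15,-0.25,0.5,0,0,0],[0,0,1,0,0,0],[0,0,1,0,0,0],[0,0,1,0,0,0],[0,0,1,0,0,0],[0,0,1,0,0,0],[0,0,0.6,0,0,0],[0,0,0.4,0,0,0],[0,0,0,0,0,0],[0,0,0,0,0,0]]'; python3 -m crank '[[0,0,0,0,0,0],[0,0,0,0,0,0],[0,0,0,0,0,0],[0,0,0,0,0,0],[0,0,0,0,0,0],[0,0,0,0,0,0],[0,0,0,0,0,0],[0,0,0,0,0,0]]' 0 40
```

```text
clock: 9.65
tcp_pos: [0.4408, -0.0412, 0.0216]
orientation: [3.142, -0.001, 0.001]
contact_force: [0.3, 0.6, 0.5]
grip_width: 0.0854
gripper_force: 0.0
clock: 10.45
tcp_pos: [0.4411, -0.0409, 0.0222]
orientation: [-3.141, 0.001, -0.002]
contact_force: [-1.7, 0.6, 7.7]
grip_width: 0.0557
gripper_force: 41.1
```

```bash
python3 -m crank '[[0,0,-0.5,0,0,0],[0,0,-1,0,0,0],[0,0,-1,0,0,0],[0,0,0,0,0,0],[0,0,0,0,0,0],[0,0,0,0,0,0],[0,0,0,0,0,0]]'; python3 -m crank '[[0,0,0,0,0,0],[0,0,0,0,0,0]]'
```

```text
clock: 11.15
tcp_pos: [0.4395, -0.0412, 0.0703]
orientation: [-3.142, 0.001, 0.003]
contact_force: [-0.3, 0.1, -6.4]
grip_width: 0.0561
gripper_force: 47.2
clock: 11.35
tcp_pos: [0.4402, -0.0411, 0.0708]
orientation: [-3.142, 0.001, 0.002]
contact_force: [-0.7, 0.1, -7.1]
grip_width: 0.056
gripper_force: 47.1
```

Heavy (about 7 N). On to the tray.

```bash
python3 -m crank '[[0.2,-0.5,-0.5,0,0,0],[0.44,-1,0,0,0,0],[0.44,-1,0,0,0,0],[0.44,-1,0,0,0,0],[0.44,-1,0,0,0,0],[0.44,-1,0,0,0,0],[0.44,-1,0,0,0,0],[0.44,-1,0,0,0,0],[0.44,-1,0,0,0,0],[0.44,-1,0,0,0,0],[0.44,-1,0,0,0,0],[0.44,-1,0,0,0,0]]'; python3 -m crank '[[0.44,-1,0,0,0,0],[0.44,-1,0,0,0,0],[0.3,-0.5,0,0,0,0],[0,0,0,0,0,0],[0,0,0,0,0,0]]'
```

```text
clock: 12.55
tcp_pos: [0.5416, 0.1907, 0.0818]
orientation: [-3.141, 0.0, -0.0]
contact_force: [0.8, 0.4, -7.5]
grip_width: 0.0562
gripper_force: 47.1
clock: 13.05
tcp_pos: [0.5646, 0.238, 0.0811]
orientation: [3.14, -0.001, -0.002]
contact_force: [0.1, -1.1, -7.9]
grip_width: 0.0562
gripper_force: 47.1
```

```bash
python3 -m crank '[[0,0,1,0,0,0],[0,0,0.7,0,0,0],[0,0,0.4,0,0,0],[0,0,0.3,0,0,0],[0,0,0.2,0,0,0],[0,0,0,0,0,0],[0,0,0,0,0,0],[0,0,0,0,0,0]]'
```

```text
clock: 13.85
tcp_pos: [0.5655, 0.239, 0.0299]
orientation: [-3.141, 0.001, -0.001]
contact_force: [-0.2, -0.0, -7.2]
grip_width: 0.0559
gripper_force: 47.1
```

```bash
python3 -m crank '[[0,0,0.13,0,0,0],[0,0,0.05,0,0,0],[0,0,0,0,0,0],[0,0,0,0,0,0]]'
```

```text
clock: 14.25
tcp_pos: [0.5657, 0.2391, 0.0274]
orientation: [-3.141, 0.001, -0.002]
contact_force: [-2.7, -1.9, 4.8]
grip_width: 0.0563
gripper_force: 48.2
```

```bash
python3 -m crank '[[0,0,0,0,0,0],[0,0,0,0,0,0],[0,0,0,0,0,0],[0,0,0,0,0,0],[0,0,0,0,0,0],[0,0,-0.5,0,0,0],[0,0,-1,0,0,0],[0,0,-1,0,0,0],[0,0,-1,0,0,0],[0,0,-1,0,0,0],[0,0,-1,0,0,0],[0,0,-1,0,0,0]]' 1; python3 -m crank '[[0,0,0,0,0,0],[0,0,0,0,0,0]]'; python3 - <<'E'
from h import *
f=eyes.grab_frame("wrist"); cv2.imwrite("pics/w2.png",f["image"][:,:,::-1])
for p,e in lids(f,600): print(p,e,plane(f,p,.071))
E
```

```text
clock: 15.45
tcp_pos: [0.565, 0.2387, 0.1573]
orientation: [-3.141, 0.001, -0.001]
contact_force: [0.7, -0.3, -0.4]
grip_width: 0.0856
gripper_force: 0.0
clock: 15.65
tcp_pos: [0.5652, 0.2388, 0.1562]
orientation: [-3.141, 0.001, -0.001]
contact_force: [-0.7, 0.7, -0.9]
grip_width: 0.0851
gripper_force: 0.0
(279.01239013671875, 218.1320343017578) (66.8229751586914, 69.12047576904297) [0.56501732 0.23865835 0.071     ]
```

View not needed: the wrist measurement puts the tin at (0.565, 0.2387) in the tray. Next I'll fetch the light tin at (0.4435, -0.306).

```bash
python3 -m crank '[[-0.45,1,0,0,0,0],[-0.45,1,0,0,0,0],[-0.45,1,0,0,0,0],[-0.45,1,0,0,0,0],[-0.45,1,0,0,0,0],[-0.45,1,0,0,0,0],[-0.45,1,0,0,0,0],[-0.45,1,0,0,0,0],[-0.45,1,0,0,0,0],[-0.45,1,0,0,0,0],[-0.45,1,0,0,0,0],[-0.45,1,0,0,0,0]]'; python3 -m crank '[[-0.45,1,0,0,0,0],[-0.25,1,0,0,0,0],[0,1,0,0,0,0],[0,1,0,0,0,0],[0,1,0,0,0,0],[0,1,0,0,0,0],[0,1,0,0,0,0],[0,1,0,0,0,0],[0,1,0,0,0,0],[0,1,0,0,0,0],[0,1,0,0,0,0],[0,1,0,0,0,0]]';python3 -m crank '[[0,1,0,0,0,0],[0,1,0,0,0,0],[0,1,0,0,0,0],[0,0.25,0,0,0,0],[0,0,0,0,0,0],[0,0,0,0,0,0]]';  python3 - <<'E'
from h import *
f=eyes.grab_frame("wrist")
for p,e in lids(f,600): print(p,e,plane(f,p,.066))
E
```

```text
clock: 16.9
tcp_pos: [0.4556, -0.0021, 0.1547]
orientation: [3.141, -0.001, -0.003]
contact_force: [1.1, 0.2, 0.6]
grip_width: 0.0856
gripper_force: 0.0
clock: 18.1
tcp_pos: [0.4419, -0.2417, 0.1546]
orientation: [-3.141, 0.001, 0.003]
contact_force: [0.6, -0.1, 0.1]
grip_width: 0.0856
gripper_force: 0.0
clock: 18.7
tcp_pos: [0.4425, -0.3049, 0.1551]
orientation: [-3.14, -0.001, 0.002]
contact_force: [-0.1, -0.0, 0.3]
grip_width: 0.0855
gripper_force: 0.0
(281.1071472167969, 215.177001953125) (67.85472106933594, 70.83938598632812) [ 0.44339644 -0.3066099   0.066     ]
(102.12408447265625, 0.5649929046630859) (79.04721069335938, 88.93952178955078) [ 0.59680153 -0.18460829  0.066     ]
```

```bash
python3 -m crank '[[0.05,0.08,0.5,0,0,0],[0,0,1,0,0,0],[0,0,1,0,0,0],[0,0,1,0,0,0],[0,0,1,0,0,0],[0,0,1,0,0,0],[0,0,0.7,0,0,0],[0,0,0.5,0,0,0],[0,0,0,0,0,0],[0,0,0,0,0,0]]'; python3 -m crank '[[0,0,0,0,0,0],[0,0,0,0,0,0],[0,0,0,0,0,0],[0,0,0,0,0,0],[0,0,0,0,0,0],[0,0,0,0,0,0],[0,0,0,0,0,0],[0,0,0,0,0,0]]' 0 40; python3 -m crank '[[0,0,-0.5,0,0,0],[0,0,-1,0,0,0],[0,0,-1,0,0,0],[0,0,-1,0,0,0],[0,0,-1,0,0,0],[0,0,-1,0,0,0],[0,0,-0.5,0,0,0],[0,0,0,0,0,0],[0,0,0,0,0,0]]'
```

```text
clock: 19.75
tcp_pos: [0.444, -0.3079, 0.022]
orientation: [3.141, -0.001, 0.001]
contact_force: [0.3, -0.3, 0.3]
grip_width: 0.0855
gripper_force: 0.0
clock: 20.55
tcp_pos: [0.4443, -0.3078, 0.0226]
orientation: [3.141, -0.001, 0.002]
contact_force: [-0.2, 2.1, 6.1]
grip_width: 0.0541
gripper_force: 41.5
clock: 21.45
tcp_pos: [0.4433, -0.3076, 0.1413]
orientation: [-3.141, 0.001, 0.001]
contact_force: [0.4, -0.1, -1.6]
grip_width: 0.0544
gripper_force: 42.7
```

```bash
python3 -m crank '[[0,-0.5,0,0,0,0],[0,-1,0,0,0,0],[0,-1,0,0,0,0],[0,-1,0,0,0,0],[0,-1,0,0,0,0],[0,-1,0,0,0,0],[0,-1,0,0,0,0],[0,-1,0,0,0,0],[0,-1,0,0,0,0],[0,-1,0,0,0,0],[0,-1,0,0,0,0],[0.3,-1,0,0,0,0]]'; python3 -m crank '[[0.45,-1,0,0,0,0],[0.45,-1,0,0,0,0],[0.45,-1,0,0,0,0],[0.45,-1,0,0,0,0],[0.45,-1,0,0,0,0],[0.45,-1,0,0,0,0],[0.45,-1,0,0,0,0],[0.45,-1,0,0,0,0],[0.45,-1,0,0,0,0],[0.45,-1,0,0,0,0],[0.45,-1,0,0,0,0],[0.45,-1,0,0,0,0]]';python3 -m crank '[[0.4,-1,0,0,0,0],[0,-1,0,0,0,0],[0,-1,0,0,0,0],[0,-0.8,0,0,0,0],[0,0,0,0,0,0],[0,0,0,0,0,0],[0,0,0,0,0,0]]'
```

```text
clock: 22.65
tcp_pos: [0.4481, -0.0763, 0.1407]
orientation: [-3.141, 0.0, 0.004]
contact_force: [0.7, -0.1, -1.4]
grip_width: 0.0546
gripper_force: 42.7
clock: 23.85
tcp_pos: [0.557, 0.1635, 0.1404]
orientation: [3.141, 0.0, -0.004]
contact_force: [0.7, -0.7, -1.0]
grip_width: 0.0547
gripper_force: 42.7
clock: 24.55
tcp_pos: [0.5661, 0.2365, 0.1414]
orientation: [3.14, -0.003, -0.001]
contact_force: [0.3, -0.1, -1.6]
grip_width: 0.0539
gripper_force: 42.7
```

```bash
python3 -m crank '[[0,-0.1,0.6,0,0,0],[0,0,0.6,0,0,0],[0,0,0.5,0,0,0],[0,0,0.3,0,0,0],[0,0,0.15,0,0,0],[0,0,0,0,0,0],[0,0,0,0,0,0],[0,0,0,0,0,0]]'; python3 -m crank '[[0,0,0.1,0,0,0],[0,0,0,0,0,0],[0,0,0,0,0,0]]'; python3 - <<'E'
from h import *
f=eyes.grab_frame("side"); cv2.imwrite("pics/s2.png",cv2.resize(f["image"][180:380,100:320,::-1],None,fx=2.5,fy=2.5))
E
```

```text
clock: 25.35
tcp_pos: [0.5664, 0.2403, 0.0992]
orientation: [-3.141, 0.001, -0.001]
contact_force: [-0.4, 0.5, -1.8]
grip_width: 0.0542
gripper_force: 42.7
clock: 25.65
tcp_pos: [0.5661, 0.2401, 0.0968]
orientation: [-3.142, 0.001, -0.0]
contact_force: [-0.1, 0.9, -1.7]
grip_width: 0.0546
gripper_force: 42.7
```

View pics/s2.png

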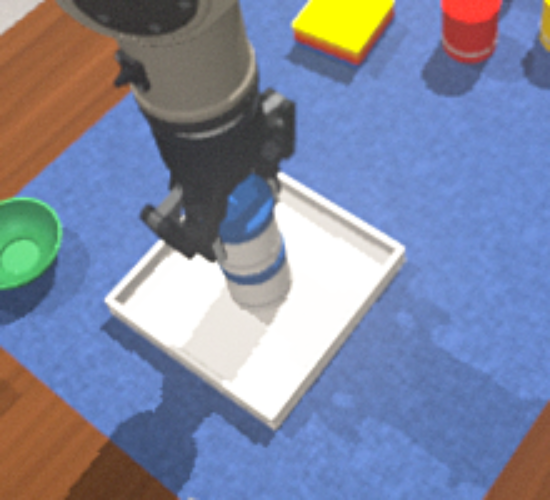

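The crop shows the light tin in the gripper (around (250,220)), lined up above the heavy tin (around (258,285)) with a tiny gap. I'll ease down to contact.

```bash
python3 -m crank '[[0,0,0.1,0,0,0],[0,0,0.05,0,0,0],[0,0,0,0,0,0],[0,0,0,0,0,0]]'
```

```text
clock: 26.1
tcp_pos: [0.5661, 0.2401, 0.0937]
orientation: [3.142, -0.001, 0.0]
contact_force: [0.4, -0.2, -0.4]
grip_width: 0.0541
gripper_force: 42.6
```

```bash
python3 -m crank '[[0,0,0.02,0,0,0],[0,0,0,0,0,0],[0,0,0,0,0,0]]'; python3 -m crank '[[0,0,0,0,0,0],[0,0,0,0,0,0],[0,0,0,0,0,0],[0,0,0,0,0,0],[0,0,0,0,0,0],[0,0,-0.3,0,0,0],[0,0,-0.7,0,0,0],[0,0,-1,0,0,0],[0,0,-1,0,0,0],[0,0,-1,0,0,0],[0,0,-1,0,0,0],[0,0,-1,0,0,0]]' 1; python3 -m crank '[[0,0,-1,0,0,0],[0,0,0,0,0,0],[0,0,0,0,0,0]]'; python3 - <<'E'
from h import *
f=eyes.grab_frame("wrist"); s=eyes.grab_frame("side"); 
for p,e in lids(f,600): print(p,e,plane(f,p,.137))
cv2.imwrite("pics/s3.png",s["image"][:,:,::-1])
E
```

```text
clock: 26.4
tcp_pos: [0.5661, 0.2402, 0.0936]
orientation: [3.142, -0.001, 0.0]
contact_force: [-1.6, -0.6, 5.0]
grip_width: 0.0546
gripper_force: 42.9
clock: 27.6
tcp_pos: [0.5662, 0.2403, 0.2156]
orientation: [-3.141, 0.001, -0.002]
contact_force: [0.1, 0.6, 0.3]
grip_width: 0.0857
gripper_force: 0.0
clock: 27.9
tcp_pos: [0.5662, 0.2402, 0.2342]
orientation: [-3.141, 0.001, -0.002]
contact_force: [0.1, -0.1, 0.0]
grip_width: 0.0852
gripper_force: 0.0
(279.198974609375, 214.26712036132812) (64.38374328613281, 66.04534149169922) [0.56546296 0.23998883 0.137     ]
```

View pics/s3.png

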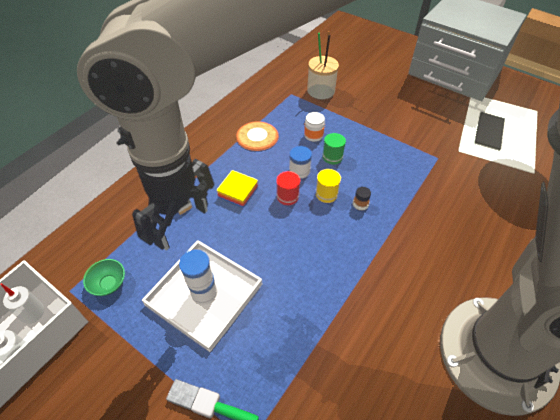

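The side view shows the stack upright in the tray at (200,275), about 1.5 mm off-axis. The third tin is untouched at (300,160), and the gripper is clear.

```bash
python3 -c "
from bench import r
print(r.hand_in())"
```

```text
the job is handed in; nothing more can be done
None
```

The heaviest tin (about 7 N when lifted) stands upright in the tray with a light tin (about 2 N) squarely on top, roughly 1.5 mm off-axis by the wrist camera, and the third tin, never lifted but light by elimination, stands untouched on the bench; I handed the job in soon after 28 s, but the hand-in call returned no verdict.

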